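# Slide the tall battery pack home into its charging dock

### The job

Push the tall battery pack into its charging dock with the fingers: push only on the low foot at its base, so that it slides upright along the bench without tipping or being lifted, until it sits squarely and fully home against the dock's back stop. Then press the round start button beside the dock fully down and let go of it. Leave the glass bottle and the vial where they stand.

Things in the scene. Friction and masses are not known exactly. Their poses are not given: they have to be found in the camera images.
- pack: the battery pack, loose on the bench, 0.5 to 1 kg; sliding it takes about 2 to 7 N. A grey low foot 115 (x) x 110 (y) x 38 mm high carries a tall white tower on its rear part (x from -6.5 to +55.5 mm). Origin at the centre of its underside, on the bench; +x points from the bare front part of the foot to the tower, the way it goes into the dock; z up
- foot_front (a point): the middle of the foot's front face, the face to push: 57.5 mm in front (-x) of the pack's origin, 20 mm above the bench. The face is upright, 110 mm wide, from 2 to 38 mm above the bench. The tower's front stands 51 mm behind it, so a gripper pointing down has room above the foot
- tower: the white tower of the pack, fixed to the foot: 62 (x) x 104 (y) mm, up to 188 mm above the bench, with a black carrying handle on top to 220 mm. Origin at the centre of its underside, 38 mm above the bench and 24.5 mm to the +x side of the pack's origin. Not to be pushed or held: a push up there tips the pack
- dock: the charging dock, an aluminium U frame fixed on the bench, no floor, open toward its -x side; +x points into it. Origin on the bench where the origin of the fully home pack lies. Back stop: the face x = +57.5 mm, 160 mm wide, 36 mm high. Two guide rails 28 mm high from x = -11 to +59 mm, inner faces at y = -63 and +63 mm (8 mm beside the pack's foot)
- mouth (a point): the middle of the dock's mouth on the bench, x = -53 mm in the dock's frame. Flared wings 28 mm high spread from the rails' ends out to here, where their inner edges stand at y = -76 and +76 mm. The pack starts in front of it, 90 to 130 mm short of home, up to 15 mm off the dock's centre line and turned up to 0.15 rad from it
- start_button (a joint): travel of the start button, 0 = up, 0.006 m = fully down, springs back; about 5 N pushes it down
- start_button_top (a point): centre of the top of the round white start button (30 mm across), which is pressed straight down; it stands on a grey pod 64 x 64 x 20 mm, 145 mm to the right (-y of the dock) of the dock's centre line
- bottle: wide-neck glass bottle, 53 mm across, 86 mm high, standing left of the dock; origin at the centre of its underside
- vial: small white vial with blue cap, 26 mm across, 58 mm high, standing right of the pack; origin at the centre of its underside

How it is judged:
On the way, in this order (a step that is already met when the one before it is completed fails the run):
1. the pack stands home in the dock (x of pack in the frame of dock above -0.006 m and angle between the x axis of pack and the x axis of dock, either way round below 0.08 rad and angle between pack's own z axis and vertical below 0.05 rad), for 0.2 s.
2. the start button is pressed down (value of joint start_button above 0.0045 m), for 0.05 s.
At the end, for the whole second after the job is handed in: the pack stands upright and at rest in the dock, within 6 mm of its home position against the back stop, within 12 mm of the centre line and square to the dock within 0.08 rad; the start button has been pressed after that and is up again (all of step 1 and x of pack in the frame of dock below 0.006 m and y of pack in the frame of dock between -0.012 and 0.012 m and height (world z) of pack below 0.005 m and linear speed of pack below 0.02 m/s and value of joint start_button below 0.0015 m); the robot touches nothing.
It fails at once if the pack is tipped by more than 0.12 rad (angle between pack's own z axis and vertical above 0.12 rad).
It fails at once if the pack is lifted by more than 12 mm (height (world z) of pack above 0.012 m).
It fails at once if the fingers push or grip the pack's tower (more than 2 N) instead of the foot (contact force between the fingers and tower above 2 N).
It fails at once if the start button is pressed before the pack is home (value of joint start_button above 0.003 m and x of pack in the frame of dock below -0.01 m).
It fails at once if the bottle or the vial is moved more than 20 mm or tipped over (distance of any of bottle, vial from where it was at the start of the episode above 0.02 m or angle between any of bottle, vial's own z axis and vertical above 0.3 rad).
It also fails if it takes over 51 s, if anything falls off the work surface, if the arm or the gripper's body presses on something with over 40 N, if the wrist force passes 120 N, or if a joint passes its speed limit or range.

### The arm

A 6-joint arm with a two-finger parallel gripper is mounted at the origin on the work surface; the furniture and walls round the work are solid. World frame = base frame: x ahead of the robot, y to its left, z up, the work surface at z = 0. Lengths are in m, angles in rad, forces in N, time in s.
With the tool pointing down it reaches from about 0.25 to 0.775 m from the base axis. Payload 4 kg.
Tool frame: the origin (TCP) lies at the very end of the fingers, on their centre line; the grasp point (between the pads) lies 19 mm behind it (arm.tcp_to_grasp is the distance from the TCP to the grasp point, in m); z points along the fingers, y is the line along which they close (so a half turn about z gives the same grasp; the last joint's range is limited). The gripper opens to 85 mm and grips with 20 to 120 N. Pads are 22 mm wide; open, the fingers measure 114 mm over their backs; the gripper's body (76 mm by 85 mm) begins 54 mm behind the grasp point. The pads swing forward as they close: fully open they stand 13 mm farther back than shut.
Start: joints at [-1.258, 0.087, 1.371, -0, 1.684, -0.103], TCP at [0.222, -0.503, 0.231] pointing down, gripper open.
Joint ranges: [-3.1, 3.1], [-0.76, 2.03], [0.27, 2.55], [-1.08, 4.22], [0.17, 2.65], [-2.57, 2.57]. Speed limits (rad/s): [2.79, 2.79, 3.14, 3.14, 3.14, 3.14].

### API

Orientations are given as a unit quaternion [x, y, z, w].
In Python, from station import arm, vision, ticket, finder gives the robot as it stands. The module is installed in compiled form; this text tells all that it offers.
- The arm moves only by the tool drive_tool, never from a script. Its argument "increments" is a list that holds one entry, the list of rows, each a list of 7 numbers: the opening, from 0 (shut) to 1 (fully open), then the shift along the tool's x, y, z in cm, then the turn, a rotation vector about the tool's x, y, z in units of 5 degrees (1.0 is 5 degrees). A call has 1 to 5 rows; each row is the pose to reach, as a shift and turn from the pose commanded when the call began, along the tool's axes at that moment; what a row does not reach only later rows make up. A row lasts 1/8 s, in which the tool goes at most 62.5 mm and 10.7 degrees, less where a joint would pass 70% of its speed; a pose out of reach is approached as far as the arm can. A call with a gripper value outside its range is refused whole. The fingers move at their own pace and stop on an object; "newtons" is the grip in N (left out, the last holds). Time passes only in rows, so rows that repeat a pose let the fingers close. It gives the time, the measured TCP pose, the force, the opening and the grip force at its end, in the units of the state.
- arm.state(): the state, without advancing time (a new reading comes with each control period).
- vision.snapshot(name): name is "scene" or "top"; returns a dict with "color" (480x640x3 uint8, red, green, blue), "fx", "fy", "cx", "cy" (pixels), "position" and "rotation" of the camera in the world. Camera axes: x right, y up, looking along -z (the intrinsics and any distortion apply to the point x, -y, -z); pixel columns grow to the right and rows downward; lengths in m; the calibration is good to about 2 mm. A picture is of the moment at which its call begins. There is no depth.
- ticket.finish_job(): hands the job in; it is judged then, once.
Trained networks look in a picture, given as the dict that the camera call returned (one of the last four; its "shot" number tells which), for a name from the list of things; names that differ only in an ending like _2 or _b are one class to them, and where a whole thing is asked for, a point or a joint stands for the part that bears it (a point fixed in the world has none). Each returns a list of dicts, best first, with "p" (0 to 1); they miss things now and then, are a little off and sometimes report something else, mostly with a low value. They report only what shows in the picture. A call takes as long as a camera call.
- finder.look_for(picture, thing): "point" ([x, y, z] in m, in world coordinates, good to about 4 mm: the middle of the surface that is visible of it).
- finder.place_of(picture, thing): "point" ([x, y, z] in m, in world coordinates, good to about 4 mm: a listed point, or the origin of a listed thing).
The state is a dict: "t": time; "q": joint angles; "dq": joint speeds; "effort": joint torques, N m; "eef_pos": TCP position; "ee_rot": TCP orientation; "wrist_force": force on the tool from outside, world axes, zero at the start; "torque": the same for the moment, N m; "gripper_width": finger opening in m; "grasp_force": force on a finger pad.
Only numpy, scipy, OpenCV 4.12 (cv2) and the standard library are available. Lean on these libraries where they do the work, as an engineer would, in place of code of your own. Each camera call takes 0.05 s, during which the arm holds its last target. There are 200 camera calls.

## Working session

There is one attempt and no reset: what is moved stays moved. The work goes in short steps, Python scripts to look and compute and a tool call to move; the robot and the scene stay as the last step left them, time stands still between calls to the robot, and variables do not carry over. Pictures are saved under pics/ and viewed, at most 12 in all, crops included, and the job is handed in when it is done.

Besides the shell and the picture viewer there is one more tool, called by a JSON object that holds its "method" and its "body", one argument or row to a line. drive_tool: Moves the arm, as the interface text tells. Its arguments: {"type":"object","properties":{"increments":{"type":"array","items":{"type":"array","items":{"type":"array","items":{"type":"number"}}}},"newtons":{"type":"number"}},"required":["increments"]}

```bash
mkdir -p pics; cat > h.py <<'E'
from station import arm, vision, ticket, finder
import numpy as np, cv2
from scipy.spatial.transform import Rotation as R
def save(p,n): cv2.imwrite('pics/'+n,p['color'][:,:,::-1])
def proj(p,P):
    c=np.asarray(p['rotation']); c=c if c.shape==(3,3) else R.from_quat(c).as_matrix()
    v=(np.atleast_2d(P)-p['position'])@c
    return np.c_[p['cx']+p['fx']*v[:,0]/-v[:,2], p['cy']-p['fy']*v[:,1]/-v[:,2]]
def ray(p,u,v,z):
    c=np.asarray(p['rotation']); c=c if c.shape==(3,3) else R.from_quat(c).as_matrix()
    d=c@np.array([(u-p['cx'])/p['fx'],-(v-p['cy'])/p['fy'],-1.])
    o=np.array(p['position']); return o+d*(z-o[2])/d[2]
E
python3 - <<'E'
from h import *
print(arm.state())
for n in('top','scene'):
    p=vision.snapshot(n); save(p,n+'0.png'); print(n,[ (k,p[k]) for k in p if k!='color'])
    for t in ['pack','foot_front','tower','dock','mouth','start_button_top','bottle','vial']:
        print(t,[(np.round(d['point'],4),round(d['p'],2)) for d in finder.place_of(p,t)[:2]])
print(arm.state()['t'])
E
```

```text
{'t': 0.0, 'q': array([-1.25808350e+00,  8.79594781e-02,  1.37229401e+00, -2.24969955e-05,
        1.68360277e+00, -1.03076149e-01]), 'dq': array([-0.00046452, -0.00051364,  0.00015276,  0.00056423, -0.00136109,
       -0.00037369]), 'effort': array([ 1.86135562e-04, -3.51868844e+01, -3.13271284e+01, -1.20835298e-04,
        1.09725024e-02,  2.69712257e-05]), 'eef_pos': array([ 0.22199428, -0.50264875,  0.23011652]), 'ee_rot': array([ 9.78467294e-01,  2.06398822e-01, -1.29533909e-04, -1.12442392e-03]), 'wrist_force': array([-0.02597499, -0.37263053,  0.55146422]), 'torque': array([-0.00259257, -0.01615569,  0.0667996 ]), 'grasp_force': 0.0, 'gripper_width': 0.08559259135907298}
top [('fx', 523.0039178360695), ('fy', 523.0039178360695), ('cx', 316.4380052519779), ('cy', 240.19601038325845), ('position', array([ 0.44511425, -0.26780359,  0.90396133])), ('rotation', array([-0.01759436,  0.03290734,  0.70852991, -0.70469349])), ('shot', 1)]
pack [(array([ 5.296e-01, -2.112e-01, -4.000e-04]), 0.66)]
foot_front [(array([ 0.4922, -0.1693,  0.0197]), 0.88)]
tower [(array([ 0.5498, -0.229 ,  
[... 193 characters left out ...]
0.64)]
scene [('fx', 505.7494660748636), ('fy', 505.7494660748636), ('cx', 324.0921683853065), ('cy', 234.42715525676974), ('position', array([-0.15223111, -0.70174701,  0.39745001])), ('rotation', array([ 0.47791711, -0.25056287, -0.40519489,  0.73799091])), ('shot', 2)]
pack [(array([ 0.5312, -0.2118,  0.0033]), 0.67)]
foot_front [(array([ 0.4939, -0.1642,  0.019 ]), 0.79)]
tower [(array([ 0.5482, -0.2268,  0.0386]), 0.97)]
dock [(array([ 0.5895, -0.2865, -0.0011]), 0.85)]
mouth []
start_button_top [(array([ 0.4702, -0.3767,  0.0405]), 0.73)]
bottle [(array([ 0.687 , -0.1817, -0.0012]), 0.58)]
vial [(array([ 0.3614, -0.2813,  0.0042]), 0.78), (array([ 0.4944, -0.1673,  0.0177]), 0.35)]
0.9
```

View pics/top0.png

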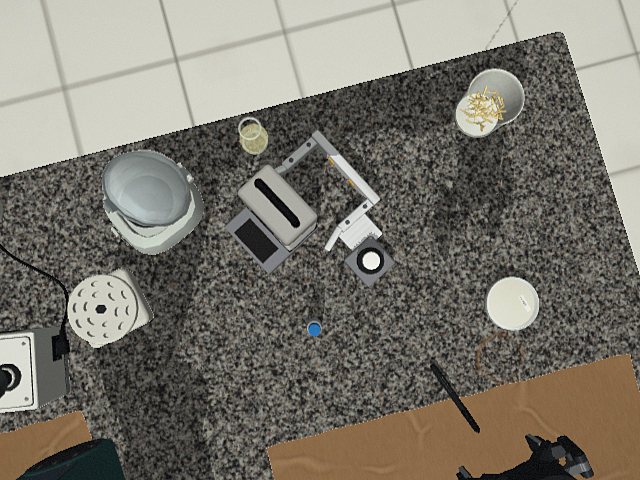

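View pics/scene0.png

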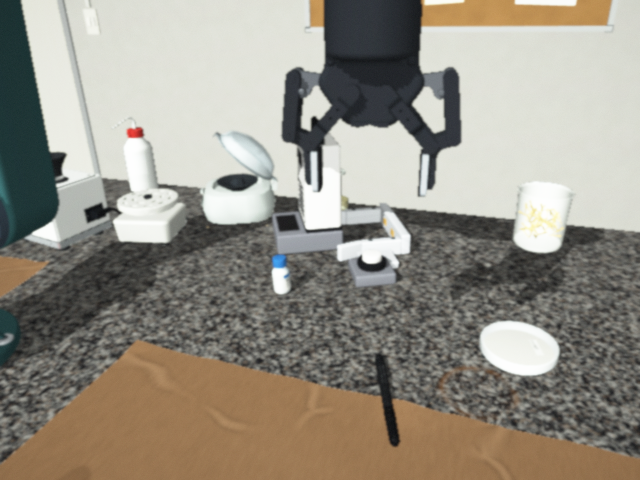

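The top view shows the pack at about (270,215), the dock opening toward the lower left with its back stop running (318,133)–(378,203), the button at (371,260), the vial at (314,330) and the bottle at (252,135). The scene view agrees. I'll crop the dock for a precise pose.

```bash
python3 - <<'E'
from h import *
p=vision.snapshot('top'); c=p['color'][115:295,220:400,::-1]
cv2.imwrite('pics/crop.png',cv2.resize(c,(594,594),interpolation=cv2.INTER_CUBIC))
print(finder.place_of(p,'start_button_top'),finder.place_of(p,'dock'))
for u,v,z in [(318,133,.036),(378,203,.036),(371,260,.04),(314,330,.058),(252,135,.086)]: print(ray(p,u,v,z))
E
```

```text
[{'point': [0.4722, -0.3742, 0.0431], 'p': 0.52}] []
[ 0.68869671 -0.29057174  0.036     ]
[ 0.56923748 -0.39045719  0.036     ]
[ 0.47360151 -0.37687805  0.04      ]
[ 0.36138178 -0.28152547  0.058     ]
[ 0.67145383 -0.18446499  0.086     ]
```

View pics/crop.png

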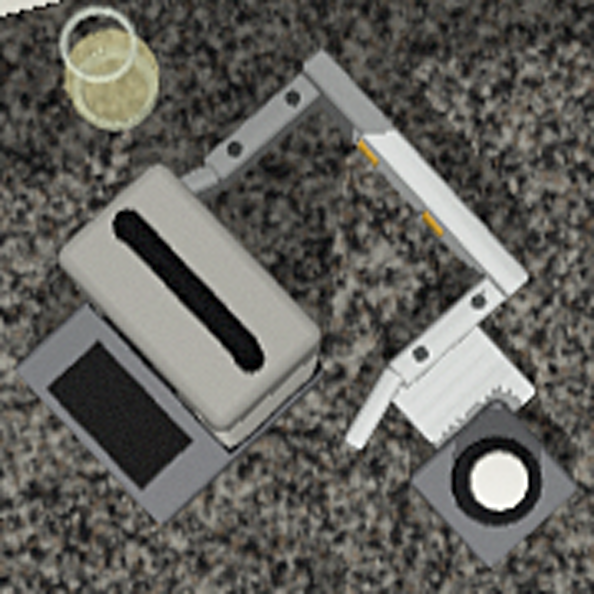

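```bash
cat > fit.py <<'E'
from h import *
from scipy.optimize import least_squares
def fit(p,px,P,x0):
    px=np.array(px,float);P=np.array(P,float)
    def T(q):
        c,s=np.cos(q[2]),np.sin(q[2]); return np.c_[q[0]+c*P[:,0]-s*P[:,1],q[1]+s*P[:,0]+c*P[:,1],P[:,2]]
    r=least_squares(lambda q:(proj(p,T(q))-px).ravel(),x0)
    return r.x,r.fun.reshape(-1,2).round(1)
E
python3 - <<'E'
from fit import *
p=vision.snapshot('top')
f=lambda L:[(220+(x+.5)/3.3-.5,115+(y+.5)/3.3-.5) for x,y in L]
d,e=fit(p,f([(304,64),(500,298),(392,364),(348,440)]),[(.0575,.08,.036),(.0575,-.08,.036),(-.011,-.063,.028),(-.053,-.076,.028)],[.58,-.29,-.8]); print('dock',d,e.tolist())
k,e=fit(p,f([(17,370),(162,523),(322,370)]),[(-.0575,.055,.038),(-.0575,-.055,.038),(.0575,-.055,.038)],[.53,-.21,-.8]); print('pack',k,e.tolist())
a=d[2];M=np.array([[np.cos(a),np.sin(a)],[-np.sin(a),np.cos(a)]])
print('pack in dock',M@(k-d)[:2],k[2]-d[2]); 
b=ray(p,*f([(499,480)])[0],.04); print('button',b,M@(b[:2]-d[:2]))
for n,x in(('dock',-.0575),('pack',-.0575)):
    q=dict(dock=d,pack=k)[n]; print(n,'front',q[0]+x*np.cos(q[2]),q[1]+x*np.sin(q[2]))
s=arm.state(); print(R.from_quat(s['ee_rot']).as_matrix().round(3),s['t'])
for n,q in (('dock',d),('pack',k)):
    Q=[[q[0]+x*np.cos(q[2])-y*np.sin(q[2]),q[1]+x*np.sin(q[2])+y*np.cos(q[2]),.038] for x,y in((-.0575,-.055),(-.0575,.055),(.0575,.055),(.0575,-.055))]
    print(n,proj(p,Q).round().tolist())
E
```

```text
dock [ 0.58771592 -0.28854701 -0.84482044] [[-0.9, 0.7], [3.4, -0.1], [-1.2, 0.0], [-1.2, -0.7]]
pack [ 0.53065106 -0.21163895 -0.8123498 ] [[-1.8, -0.6], [0.0, 1.1], [1.8, -0.5]]
pack in dock [-0.09539923  0.00838055] 0.032470645208503734
button [ 0.47342718 -0.37664932  0.04      ] [-0.00998488 -0.14395914]
dock front 0.5495436467146462 -0.2455455248019443
pack front 0.4911028708260694 -0.16989939356589734
[[ 0.915  0.404  0.   ]
 [ 0.404 -0.915 -0.   ]
 [-0.     0.    -1.   ]] 1.1
dock [[314.0, 239.0], [270.0, 190.0], [321.0, 145.0], [365.0, 194.0]]
pack [[269.0, 274.0], [223.0, 226.0], [273.0, 179.0], [319.0, 226.0]]
```

{"method": "drive_tool", "body": {
  "increments": [
    [[0.7,4.5,-2.75,0,0,0,1.8],[0.7,9,-5.5,0,0,0,3.6],[0.7,13.5,-8.25,0,0,0,5.4],[0.7,18,-11,0,0,0,7],[0.7,18,-11,0,0,0,7]]
  ]
}}

```text
t: 1.72
eef_pos: [0.344, -0.3273, 0.2318]
ee_rot: [0.996, -0.095, 0.001, 0.0]
wrist_force: [0.4, -0.6, -0.1]
gripper_width: 0.0597
grasp_force: 0.0
```

```bash
cat > go.py <<'E'
from h import *
def rel(x,y,z,yaw):
    s=arm.state(); A=R.from_quat(s['ee_rot']); d=(A.inv().apply(np.array([x,y,z])-s['eef_pos'])*100).round(2)
    c,sn=np.cos(yaw),np.sin(yaw); W=R.from_matrix(np.array([[c,sn,0],[sn,-c,0],[0,0,-1.]]))
    rv=np.degrees((A.inv()*W).as_rotvec())/5
    print('t',s['t'],'pos',s['eef_pos'].round(4),'F',s['wrist_force'].round(1),'w',round(s['gripper_width'],3),'q',s['q'].round(2)); print('shift cm',d,'turn',rv.round(2))
E
python3 -c "
from go import *
rel(.471,-.1475,.23,-.845)"
```

```text
t 1.725 pos [ 0.344  -0.3273  0.2318] F [ 0.4 -0.6 -0.1] w 0.06 q [-0.88 -0.08  1.54  0.    1.68  0.88]
shift cm [  9.08 -20.05   0.19] turn [-0.   -0.01  7.51]
```

{"method": "drive_tool", "body": {
  "increments": [
    [[0.7,2.3,-5,0,0,0,1.9],[0.7,4.5,-10,0,0,0,3.8],[0.7,6.8,-15,0,0,0,5.7],[0.7,9.1,-20,0,0,0,7.5],[0.7,9.1,-20,0,0,0,7.5]]
  ]
}}

```text
t: 2.35
eef_pos: [0.4717, -0.1496, 0.2311]
ee_rot: [0.912, -0.41, -0.0, -0.0]
wrist_force: [-0.4, -0.1, 1.1]
gripper_width: 0.0599
grasp_force: 0.0
```

```bash
python3 -c "
from go import *
rel(.471,-.1475,.012,-.845)
p=vision.snapshot('top');save(p,'t2.png')"
```

```text
t 2.35 pos [ 0.4717 -0.1496  0.2311] F [-0.4 -0.1  1.1] w 0.06 q [-0.42 -0.04  1.5   0.    1.68  1.99]
shift cm [-0.2  -0.08 21.91] turn [-0.  0.  0.]
```

View pics/t2.png

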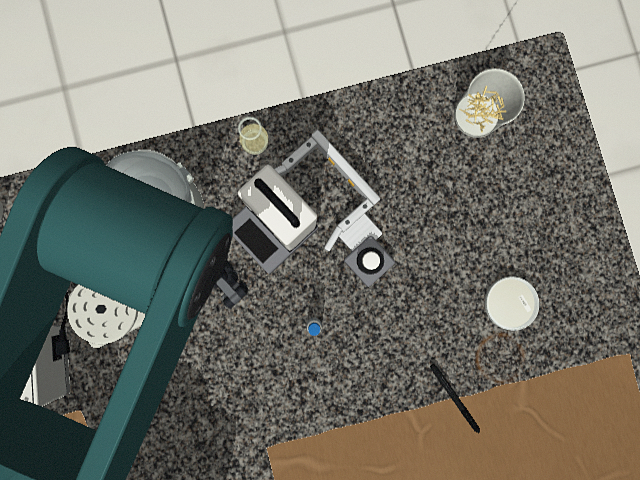

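The arm is above the start point in front of the foot, with the tower and objects clear. Descending.

{"method": "drive_tool", "body": {
  "increments": [
    [[0.7,-0.2,0,4,0,0,0],[0.7,-0.2,0,8,0,0,0],[0.7,-0.2,0,11,0,0,0],[0.7,-0.2,0,13,0,0,0],[0.7,-0.2,0,15,0,0,0]]
  ]
}}

```text
t: 3.02
eef_pos: [0.4681, -0.152, 0.0805]
ee_rot: [0.911, -0.413, -0.0, 0.001]
wrist_force: [-0.0, -0.2, 0.4]
gripper_width: 0.06
grasp_force: 0.0
```

```bash
python3 -c "
from go import *
rel(.471,-.1475,.012,-.845)
p=vision.snapshot('scene');save(p,'s3.png')"
```

```text
t 3.025 pos [ 0.4681 -0.152   0.0805] F [-0.  -0.2  0.4] w 0.06 q [-0.43  0.04  1.73 -0.    1.38  1.99]
shift cm [-0.15 -0.52  6.85] turn [ 0.01 -0.   -0.07]
```

View pics/s3.png

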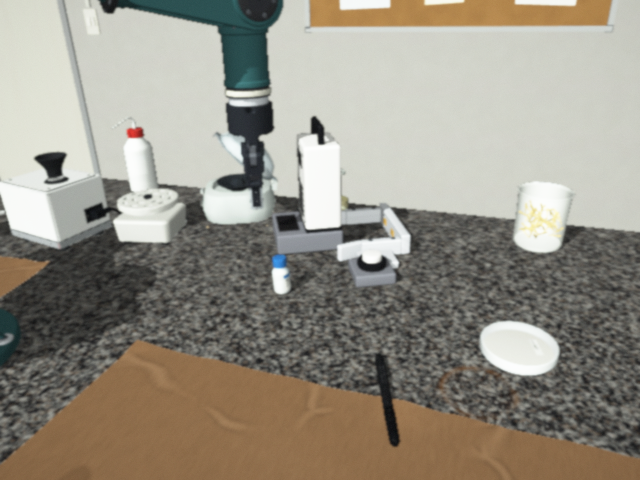

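Fingers (tip near (256,205)) hang in front of the foot (front edge near (273,240)), clear of the tower. Going down the rest.

{"method": "drive_tool", "body": {
  "increments": [
    [[0.7,-0.2,-0.5,2,0,0,0],[0.7,-0.2,-0.5,4,0,0,0],[0.7,-0.2,-0.5,5.5,0,0,0],[0.7,-0.2,-0.5,6.7,0,0,0],[0.7,-0.2,-0.5,6.7,0,0,0]]
  ]
}}

```text
t: 3.7
eef_pos: [0.4708, -0.1451, 0.0135]
ee_rot: [0.911, -0.412, -0.001, 0.0]
wrist_force: [-0.4, 0.1, -0.6]
gripper_width: 0.0599
grasp_force: 0.0
```

```bash
python3 -c "
from go import *
rel(.5495-.011*.664,-.2455+.011*.748,.012,-.85)"
```

```text
t 3.7 pos [ 0.4708 -0.1451  0.0135] F [-0.4  0.1 -0.6] w 0.06 q [-0.41  0.12  1.79 -0.    1.24  2.01]
shift cm [11.64  0.71  0.13] turn [0.01 0.02 0.  ]
```

{"method": "drive_tool", "body": {
  "increments": [
    [[0.7,0.6,0,0,0,0,0],[0.7,1.2,0,0,0,0,0],[0.7,1.7,0,0,0,0,0],[0.7,2.2,0,0,0,0,0],[0.7,2.7,0,0,0,0,0]]
  ]
}}

```text
t: 4.32
eef_pos: [0.4886, -0.1632, 0.0145]
ee_rot: [0.911, -0.412, -0.002, -0.002]
wrist_force: [-5.4, 6.9, 6.4]
gripper_width: 0.0601
grasp_force: 4.2
```

{"method": "drive_tool", "body": {
  "increments": [
    [[0.7,0.5,0.05,0,0,0,0],[0.7,1.0,0.1,0,0,0,0],[0.7,1.5,0.15,0,0,0,0],[0.7,2,0.2,0,0,0,0],[0.7,2.5,0.25,0,0,0,0]]
  ]
}}

```text
t: 4.95
eef_pos: [0.5028, -0.1835, 0.0145]
ee_rot: [0.911, -0.412, -0.003, -0.001]
wrist_force: [-4.6, 7.3, 6.7]
gripper_width: 0.0595
grasp_force: 4.1
```

```bash
python3 -c "
from go import *
rel(.5495-.011*.664,-.2455+.011*.748,.012,-.85)
p=vision.snapshot('scene')
for t in ['pack','foot_front','tower']: print(t,[(np.round(d['point'],4),round(d['p'],2)) for d in finder.place_of(p,t)[:1]])
p=vision.snapshot('top');
for t in ['pack','tower']: print(t,[(np.round(d['point'],4),round(d['p'],2)) for d in finder.place_of(p,t)[:1]])
cv2.imwrite('pics/c4.png',cv2.resize(p['color'][115:295,220:400,::-1],(594,594),interpolation=cv2.INTER_CUBIC))"
```

```text
t 4.95 pos [ 0.5028 -0.1835  0.0145] F [-4.6  7.3  6.7] w 0.059 q [-0.46  0.2   1.69  0.    1.26  1.96]
shift cm [6.64 0.6  0.21] turn [-0.    0.07  0.01]
pack [(array([ 0.5494, -0.2349,  0.0031]), 0.69)]
foot_front [(array([ 0.513 , -0.193 ,  0.0176]), 0.77)]
tower [(array([ 0.5628, -0.2504,  0.0376]), 0.57)]
pack [(array([ 5.470e-01, -2.356e-01,  3.000e-04]), 0.9)]
tower [(array([ 0.5646, -0.2565,  0.0401]), 0.86)]
```

View pics/c4.png

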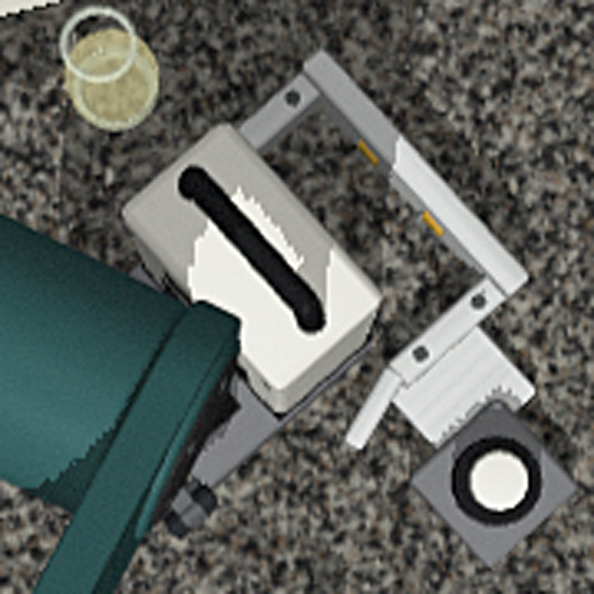

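The pack has advanced about 29 mm, upright, with its edges roughly parallel to the rails and the tower top around (255,265) in the crop. The forces are moderate, so I'll continue.

{"method": "drive_tool", "body": {
  "increments": [
    [[0.7,0.5,0.04,-0.05,0,0,0],[0.7,1.0,0.08,-0.05,0,0,0],[0.7,1.5,0.12,-0.05,0,0,0],[0.7,2,0.16,-0.05,0,0,0],[0.7,2.5,0.2,-0.05,0,0,0]]
  ]
}}

```text
t: 5.92
eef_pos: [0.5179, -0.204, 0.0145]
ee_rot: [0.911, -0.412, -0.002, -0.001]
wrist_force: [-4.2, 5.1, 4.5]
gripper_width: 0.06
grasp_force: 3.3
```

{"method": "drive_tool", "body": {
  "increments": [
    [[0.7,0.5,0.04,0,0,0,0],[0.7,1.0,0.08,0,0,0,0],[0.7,1.5,0.12,0,0,0,0],[0.7,2,0.16,0,0,0,0],[0.7,2.5,0.2,0,0,0,0]]
  ]
}}

```text
t: 6.55
eef_pos: [0.5329, -0.2241, 0.0145]
ee_rot: [0.911, -0.412, -0.002, -0.001]
wrist_force: [-4.2, 5.9, 3.1]
gripper_width: 0.0601
grasp_force: 3.3
```

```bash
python3 -c "
from go import *
rel(.5495-.011*.664,-.2455+.011*.748,.012,-.85)
for n in ('scene','top'):
  p=vision.snapshot(n)
  for t in ['pack','foot_front','tower']: print(t,[(np.round(d['point'],4),round(d['p'],2)) for d in finder.place_of(p,t)[:1]])
cv2.imwrite('pics/c5.png',cv2.resize(p['color'][115:295,220:400,::-1],(594,594),interpolation=cv2.INTER_CUBIC))"
```

```text
t 6.55 pos [ 0.5329 -0.2241  0.0145] F [-4.2  5.9  3.1] w 0.06 q [-0.5   0.29  1.58  0.    1.28  1.92]
shift cm [1.61 0.17 0.24] turn [0.   0.06 0.01]
pack [(array([ 0.5791, -0.2774,  0.0043]), 0.96)]
foot_front [(array([ 0.5412, -0.2308,  0.0172]), 0.87)]
tower [(array([ 0.5923, -0.2937,  0.0373]), 0.71)]
pack []
foot_front []
tower [(array([ 0.5963, -0.294 ,  0.0386]), 0.69)]
```

View pics/c5.png

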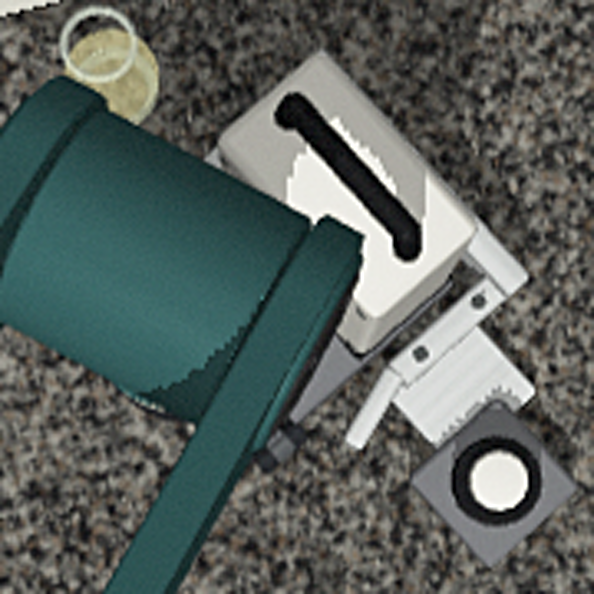

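The pack is nearly in, square between the rails with about 15 mm left. I'll push slowly until the force rises at the stop.

{"method": "drive_tool", "body": {
  "increments": [
    [[0.7,0.3,0,0,0,0,0],[0.7,0.6,0,0,0,0,0],[0.7,0.9,0,0,0,0,0],[0.7,1.1,0,0,0,0,0],[0.7,1.3,0,0,0,0,0]]
  ]
}}

```text
t: 7.58
eef_pos: [0.5417, -0.2347, 0.0145]
ee_rot: [0.911, -0.412, -0.001, -0.0]
wrist_force: [-4.1, 4.1, 3.0]
gripper_width: 0.0597
grasp_force: 2.9
```

{"method": "drive_tool", "body": {
  "increments": [
    [[0.7,0.1,0,0,0,0,0],[0.7,0.2,0,0,0,0,0],[0.7,0.3,0,0,0,0,0]]
  ]
}}

```text
t: 7.95
eef_pos: [0.5425, -0.2357, 0.0145]
ee_rot: [0.911, -0.412, -0.003, -0.001]
wrist_force: [-7.3, 8.5, 7.3]
gripper_width: 0.0596
grasp_force: 5.9
```

Contact force is rising. Pushing a little further in small steps.

{"method": "drive_tool", "body": {
  "increments": [
    [[0.7,0.15,0,0,0,0,0],[0.7,0.3,0,0,0,0,0],[0.7,0.4,0,0,0,0,0],[0.7,0.4,0,0,0,0,0]]
  ]
}}

```text
t: 8.45
eef_pos: [0.5425, -0.2357, 0.0145]
ee_rot: [0.911, -0.412, -0.008, -0.002]
wrist_force: [-15.5, 15.0, 13.5]
gripper_width: 0.0599
grasp_force: 10.5
```

```bash
python3 -c "
from go import *
rel(.5495-.011*.664,-.2455+.011*.748,.012,-.85)
p=vision.snapshot('scene')
for t in ['pack','foot_front','tower']: print(t,[(np.round(d['point'],4),round(d['p'],2)) for d in finder.place_of(p,t)[:1]])"
```

```text
t 8.45 pos [ 0.5425 -0.2357  0.0145] F [-15.5  15.   13.5] w 0.06 q [-0.51  0.32  1.53  0.    1.3   1.91]
shift cm [0.1  0.12 0.25] turn [0.02 0.18 0.01]
pack [(array([ 0.5914, -0.2879,  0.0006]), 0.71)]
foot_front [(array([ 0.5874, -0.2871, -0.0031]), 0.61)]
tower [(array([ 0.6073, -0.3025,  0.041 ]), 0.81)]
```

The pack is stopped dead at the expected home position. Backing off, then rising.

{"method": "drive_tool", "body": {
  "increments": [
    [[0.7,-0.7,0,0,0,0,0],[0.7,-1.5,0,0,0,0,0],[0.7,-3,0,0,0,0,0],[0.7,-4.5,0,-1,0,0,0],[0.7,-4.5,0,-4,0,0,0]]
  ]
}}

```text
t: 9.28
eef_pos: [0.5149, -0.2053, 0.0529]
ee_rot: [0.911, -0.412, -0.003, -0.0]
wrist_force: [0.4, 0.8, 0.3]
gripper_width: 0.0597
grasp_force: 0.0
```

{"method": "drive_tool", "body": {
  "increments": [
    [[0.7,0,0,-5,0,0,0],[0.7,0,0,-10,0,0,0],[0,0,0,-15,0,0,0],[0,0,0,-20,0,0,0],[0,0,0,-20,0,0,0]]
  ]
}}

```text
t: 9.9
eef_pos: [0.5193, -0.208, 0.2611]
ee_rot: [0.911, -0.412, 0.006, 0.001]
wrist_force: [0.4, -0.1, -0.1]
gripper_width: 0.0051
grasp_force: 0.0
```

```bash
python3 -c "
from go import *
rel(.473,-.376,.24,-.85)
p=vision.snapshot('scene')
print([(np.round(d['point'],4),round(d['p'],2)) for d in finder.place_of(p,'pack')[:1]])
p=vision.snapshot('top')
for t in ['pack','foot_front','tower','dock','start_button_top']: print(t,[(np.round(d['point'],4),round(d['p'],2)) for d in finder.place_of(p,t)[:1]])
cv2.imwrite('pics/c6.png',cv2.resize(p['color'][115:295,220:400,::-1],(594,594),interpolation=cv2.INTER_CUBIC))"
```

```text
t 9.9 pos [ 0.5193 -0.208   0.2611] F [ 0.4 -0.1 -0.1] w 0.005 q [-0.48  0.1   1.3  -0.    1.73  1.94]
shift cm [ 9.54 14.58  2.16] turn [-0.05 -0.13  0.  ]
[]
pack [(array([ 5.835e-01, -2.884e-01, -1.000e-04]), 0.98)]
foot_front [(array([ 0.5476, -0.2462,  0.0198]), 0.9)]
tower [(array([ 0.6048, -0.3054,  0.0372]), 0.88)]
dock []
start_button_top [(array([ 0.4728, -0.3776,  0.0409]), 0.72)]
```

View pics/c6.png

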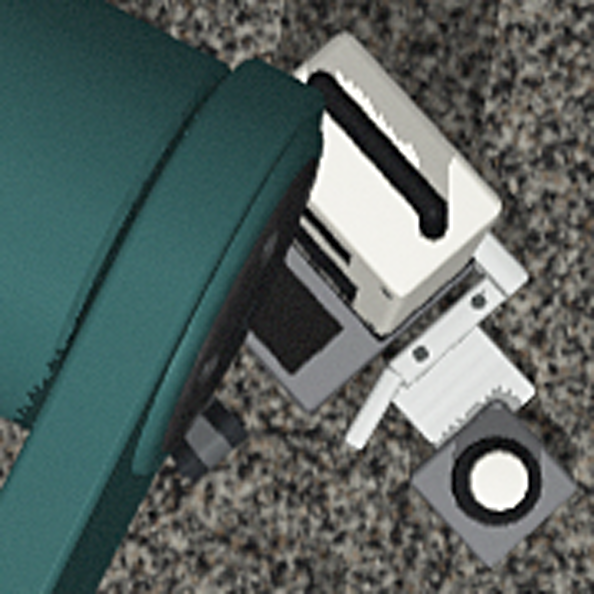

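The pack sits home, square in the dock with its foot parallel to the rails. Moving with shut fingers to above the button (499,480 in the crop).

{"method": "drive_tool", "body": {
  "increments": [
    [[0,2.4,3.7,0,0,0,0],[0,4.8,7.3,0,0,0,0],[0,7.2,11,0,0,0,0],[0,9.5,14.6,0,0,0,0],[0,9.5,14.6,0,0,0,0]]
  ]
}}

```text
t: 10.92
eef_pos: [0.4691, -0.3773, 0.2532]
ee_rot: [0.91, -0.414, -0.001, -0.0]
wrist_force: [-0.7, -0.2, 0.2]
gripper_width: 0.0002
grasp_force: 0.0
```

```bash
python3 -c "
from go import *
rel(.473,-.3768,.06,-.85)"
```

```text
t 10.925 pos [ 0.4691 -0.3773  0.2532] F [-0.7 -0.2  0.2] w 0.0 q [-0.77  0.2   1.2  -0.    1.74  1.65]
shift cm [ 0.26 -0.35 19.32] turn [ 0.01  0.02 -0.05]
```

{"method": "drive_tool", "body": {
  "increments": [
    [[0,0.1,-0.2,5,0,0,0],[0,0.1,-0.2,10,0,0,0],[0,0.1,-0.2,15,0,0,0],[0,0.1,-0.2,18.5,0,0,0],[0,0.1,-0.2,18.5,0,0,0]]
  ]
}}

```text
t: 11.55
eef_pos: [0.4709, -0.3712, 0.0655]
ee_rot: [0.911, -0.412, -0.004, -0.002]
wrist_force: [0.0, -0.0, 0.8]
gripper_width: -0.0002
grasp_force: 0.0
```

```bash
python3 -c "
from go import *
rel(.473,-.3768,.042,-.85)"
```

```text
t 11.55 pos [ 0.4709 -0.3712  0.0655] F [ 0.  -0.   0.8] w -0.0 q [-0.76  0.29  1.47  0.    1.39  1.66]
shift cm [0.58 0.21 2.34] turn [0.01 0.11 0.02]
```

{"method": "drive_tool", "body": {
  "increments": [
    [[0,0.4,0.2,0.7,0,0,0],[0,0.4,0.2,1.4,0,0,0],[0,0.4,0.2,2.0,0,0,0],[0,0.4,0.2,2.3,0,0,0],[0,0.4,0.2,2.6,0,0,0]]
  ]
}}

```text
t: 12.18
eef_pos: [0.474, -0.3787, 0.0439]
ee_rot: [0.911, -0.412, 0.0, 0.0]
wrist_force: [-0.2, 0.2, 0.2]
gripper_width: -0.0001
grasp_force: 0.0
```

{"method": "drive_tool", "body": {
  "increments": [
    [[0,0,0,0.2,0,0,0],[0,0,0,0.4,0,0,0],[0,0,0,0.5,0,0,0]]
  ]
}}

```text
t: 12.55
eef_pos: [0.4739, -0.3786, 0.0392]
ee_rot: [0.911, -0.412, 0.0, 0.0]
wrist_force: [-1.0, 1.0, 3.0]
gripper_width: -0.0004
grasp_force: 1.5
```

Contact at about 40 mm. Pressing down now.

{"method": "drive_tool", "body": {
  "increments": [
    [[0,0,0,0.3,0,0,0],[0,0,0,0.5,0,0,0],[0,0,0,0.7,0,0,0],[0,0,0,0.8,0,0,0],[0,0,0,0.8,0,0,0]]
  ]
}}

```text
t: 13.18
eef_pos: [0.4741, -0.3788, 0.0358]
ee_rot: [0.911, -0.412, 0.001, 0.0]
wrist_force: [-7.8, 6.8, 21.3]
gripper_width: -0.0001
grasp_force: 10.6
```

{"method": "drive_tool", "body": {
  "increments": [
    [[0,0,0,0.2,0,0,0],[0,0,0,0.3,0,0,0],[0,0,0,0.3,0,0,0]]
  ]
}}

```text
t: 13.55
eef_pos: [0.4741, -0.3788, 0.0356]
ee_rot: [0.911, -0.412, 0.001, 0.001]
wrist_force: [-11.2, 10.4, 31.7]
gripper_width: 0.0004
grasp_force: 15.9
```

```bash
python3 -c "
from go import *
rel(.473,-.3768,.042,-.85)
p=vision.snapshot('scene'); cv2.imwrite('pics/s7.png',cv2.resize(p['color'][190:310,300:460,::-1],(800,600),interpolation=cv2.INTER_CUBIC))"
```

```text
t 13.55 pos [ 0.4741 -0.3788  0.0356] F [-11.2  10.4  31.7] w 0.0 q [-0.77  0.32  1.49 -0.    1.33  1.65]
shift cm [-0.23 -0.05 -0.64] turn [ 0.   -0.03  0.01]
```

View pics/s7.png

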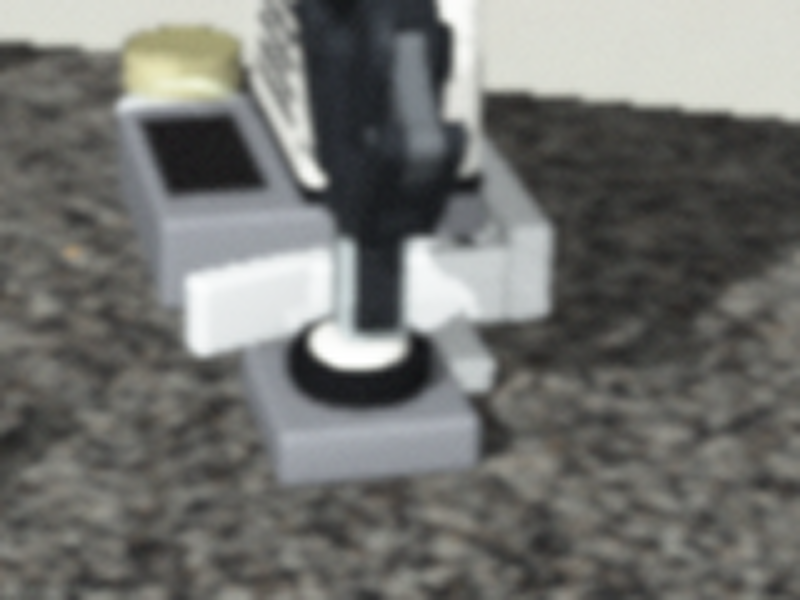

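The fingertips stand on the rear part of the button, around (370,335), and may be resting on the black collar. I'll lift off and check the button centre and TCP in pixels.

{"method": "drive_tool", "body": {
  "increments": [
    [[0,0,0,-1,0,0,0],[0,0,0,-2.5,0,0,0],[0,0,0,-2.5,0,0,0]]
  ]
}}

```text
t: 13.98
eef_pos: [0.4748, -0.3794, 0.054]
ee_rot: [0.911, -0.412, 0.001, 0.001]
wrist_force: [0.0, -0.9, 1.0]
gripper_width: 0.0003
grasp_force: 0.0
```

```bash
python3 -c "
from go import *
rel(.473,-.3768,.042,-.85)
p=vision.snapshot('scene'); c=p['color'][190:310,300:460,::-1]; c=cv2.resize(c,(800,600),interpolation=cv2.INTER_CUBIC)
e=arm.state()['eef_pos']; A=R.from_quat(arm.state()['ee_rot']).as_matrix()
a=np.linspace(0,6.28,24)
def dot(P,col):
    for u,v in proj(p,P): cv2.circle(c,(int((u-300+.5)*5),int((v-190+.5)*5)),3,col,-1)
dot(e,(0,0,255)); dot(np.array([.4734,-.3768,.0405])+.015*np.c_[np.cos(a),np.sin(a),0*a],(0,255,0))
dot(np.array([.4734,-.3768,.02])+.00*np.c_[np.cos(a),np.sin(a),0*a],(255,0,0))
for t in 'start_button_top','pack': print([(np.round(d['point'],4),round(d['p'],2)) for d in finder.place_of(p,t)[:2]])
cv2.imwrite('pics/s8.png',c)"
```

```text
t 13.975 pos [ 0.4748 -0.3794  0.054 ] F [ 0.  -0.9  1. ] w 0.0 q [-0.77  0.31  1.47  0.    1.36  1.65]
shift cm [-0.31 -0.04  1.2 ] turn [-0.   -0.04  0.01]
[(array([ 0.473 , -0.3732,  0.0382]), 0.77), (array([ 5.884e-01, -2.886e-01, -1.000e-04]), 0.45)]
[(array([ 0.5887, -0.2896,  0.0022]), 0.57), (array([ 0.549 , -0.2437,  0.0162]), 0.46)]
```

View pics/s8.png

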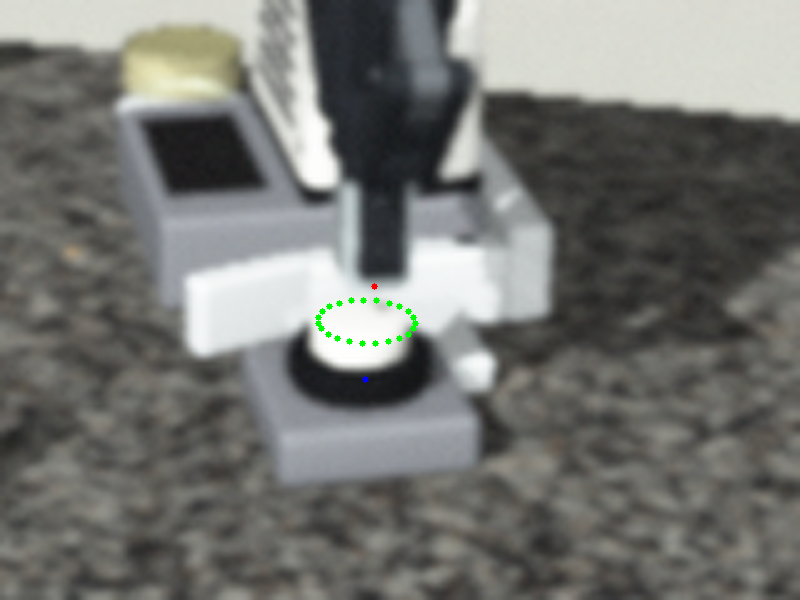

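The button stands about 5–6 mm taller when released, so it was pressed to its stop. I'll repeat it once, better centred, to be sure, then retreat.

{"method": "drive_tool", "body": {
  "increments": [
    [[0,-0.3,0,0.6,0,0,0],[0,-0.3,0,1.2,0,0,0],[0,-0.3,0,1.7,0,0,0],[0,-0.3,0,2.2,0,0,0],[0,-0.3,0,2.5,0,0,0]]
  ]
}}

```text
t: 14.75
eef_pos: [0.4716, -0.3759, 0.0354]
ee_rot: [0.911, -0.412, -0.0, 0.0]
wrist_force: [-15.1, 13.0, 41.0]
gripper_width: 0.0001
grasp_force: 20.8
```

{"method": "drive_tool", "body": {
  "increments": [
    [[0,0,0,0.1,0,0,0],[0,0,0,0.1,0,0,0]]
  ]
}}

```text
t: 15.0
eef_pos: [0.4716, -0.3759, 0.0355]
ee_rot: [0.911, -0.412, -0.0, 0.0]
wrist_force: [-13.9, 12.1, 37.6]
gripper_width: 0.0
grasp_force: 18.5
```

{"method": "drive_tool", "body": {
  "increments": [
    [[0,0,0,-1,0,0,0],[0,0,0,-4,0,0,0],[0,0,0,-9,0,0,0],[0,0,0,-14,0,0,0],[0,0,0,-20,0,0,0]]
  ]
}}

```text
t: 15.62
eef_pos: [0.4715, -0.376, 0.2267]
ee_rot: [0.911, -0.412, -0.001, -0.0]
wrist_force: [1.1, -0.4, -0.3]
gripper_width: 0.0003
grasp_force: 0.0
```

{"method": "drive_tool", "body": {
  "increments": [
    [[0,-2,5,0,0,0,0],[0,-4,10,0,0,0,0],[0,-6,12,0,0,0,0],[0,-6,12,0,0,0,0],[0,-6,12,0,0,0,0]]
  ]
}}

```text
t: 16.25
eef_pos: [0.3428, -0.4105, 0.2266]
ee_rot: [0.911, -0.412, 0.0, -0.0]
wrist_force: [-0.0, -0.1, -0.5]
gripper_width: -0.0001
grasp_force: 0.0
```

```bash
python3 - <<'E'
from go import *
rel(.473,-.3768,.042,-.85)
for n in('scene','top'):
    p=vision.snapshot(n)
    for t in ['pack','foot_front','tower','dock','start_button_top','bottle','vial']: print(t,[(np.round(d['point'],4),round(d['p'],2)) for d in finder.place_of(p,t)[:1]])
cv2.imwrite('pics/c9.png',cv2.resize(p['color'][115:295,220:400,::-1],(594,594),interpolation=cv2.INTER_CUBIC))
E
```

```text
t 16.25 pos [ 0.3428 -0.4105  0.2266] F [-0.  -0.1 -0.5] w -0.0 q [-0.98  0.05  1.42  0.    1.67  1.44]
shift cm [  6.06 -12.    18.47] turn [-0.01 -0.01  0.01]
pack [(array([ 0.5871, -0.291 ,  0.0027]), 0.88)]
foot_front [(array([ 0.5515, -0.2411,  0.0203]), 0.98)]
tower [(array([ 0.6057, -0.3056,  0.0413]), 0.78)]
dock [(array([ 0.6035, -0.301 ,  0.0396]), 0.69)]
start_button_top [(array([ 0.4729, -0.3735,  0.0411]), 0.59)]
bottle []
vial [(array([ 0.3658, -0.2793,  0.0013]), 0.85)]
pack [(array([ 0.5864, -0.2875,  0.0039]), 0.69)]
foot_front [(array([ 0.5453, -0.2446,  0.018 ]), 0.73)]
tower [(array([ 0.6019, -0.3082,  0.0397]), 0.71)]
dock []
start_button_top [(array([ 0.4714, -0.3758,  0.0397]), 0.7)]
bottle [(array([ 0.6829, -0.1845,  0.0034]), 0.85)]
vial [(array([ 3.692e-01, -2.807e-01, -3.000e-04]), 0.68)]
```

View pics/c9.png

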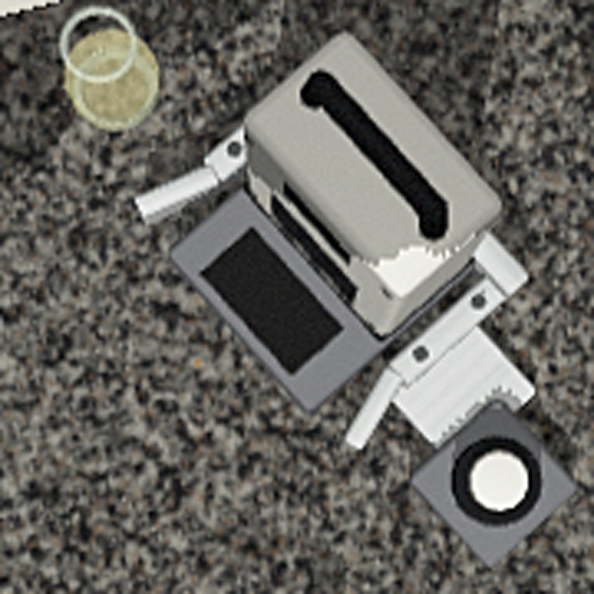

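The pack is square and home: the foot's front edge runs (172,250)–(308,410), parallel to the wing tips and about 4 mm ahead of them (4.5 mm expected). The button is up, the bottle and vial are unmoved, and the robot is clear. Handing in.

```bash
python3 -c "
from h import *
print(ticket.finish_job())"
```

```text
the job is handed in; nothing more can be done
None
```

The job is handed in: the pack measured square and home against the back stop, the start button was pressed to its stop twice and released, and the bottle and vial were left where they stood; the hand-in call returned no verdict.

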